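# Sort the day's leftovers on a lab bench into their trays

### The arm

A 6-joint arm with a two-finger parallel gripper is mounted at the origin on the work surface. World frame = base frame: x ahead of the robot, y to its left, z up, the work surface at z = 0. Lengths are in mm, angles in rad, forces in N, time in s.
With the tool pointing down it reaches from about 375 to 825 mm from the base axis. Payload 5.5 kg.
Tool frame: the origin (TCP) lies at the very end of the fingers, on their centre line; the grasp point (between the pads) lies manip.pinch_z behind it (manip.pinch_z is the distance from the TCP to the grasp point, in mm); z points along the fingers, y is the line along which they close (so a half turn about z gives the same grasp; the last joint's range is limited). The gripper opens to 85 mm and grips with 20 to 120 N. Pads are 22 mm wide; open, the fingers measure 114 mm over their backs; the gripper's body (76 mm by 85 mm) begins 54 mm behind the grasp point. The pads swing forward as they close: fully open they stand 13 mm farther back than shut.
Start: joints at [1.202, 0.314, -0.047, 1.21, 0, 1.571], TCP at [216.294, 559.653, 231.299] pointing down, gripper open.
Joint ranges: [-2.67, 2.67], [-0.69, 1.73], [-1.03, 1.25], [-2.08, 2.16], [-1.42, 1.45], [-3.14, 3.14]. Speed limits (rad/s): [2.39, 2.39, 3.01, 3.14, 3.14, 3.14].

### API

Orientations are given as a unit quaternion [w, x, y, z].
In Python, from cell import manip gives the robot as it stands.
- The arm moves only by the tool step_arm, never from a script. Its arguments are lists of equal length, an entry for each row: "travel": the shift along the world's x, y, z scaled (see below), a list of three; "delta_rot": the turn, a rotation vector about the world's x, y, z scaled (see below), a list of three. A call has 1 to 12 rows; each row is the pose to reach, as a shift and turn from the pose commanded when the call began; what a row does not reach only later rows make up. The controller multiplies each number of a shift by 50 cm and each number of a turn by 30 degrees. A row lasts 1/10 s, in which the tool goes at most 50 mm and 8.59 degrees, less where a joint would pass 70% of its speed; a pose out of reach is approached as far as the arm can. A call with a number of a shift or a turn outside -1 to 1 is refused whole. A call with a gripper value outside its range is refused whole. "jaw" is the gripper's target within -1 to 1 (fully open at 1, half-way at 0, shut at -1), set as the call begins (left out, the last holds). The fingers move at their own pace and stop on an object; "newtons" is the grip in N (left out, the last holds). Time passes only in rows, so rows that repeat a pose let the fingers close. It gives the time, the measured TCP pose, the force, the opening and the grip force at its end, in the units of the state.
- manip.get_obs(): the state, without advancing time (a new reading comes with each control period).
- manip.capture(name): name is "scene" or "top" or "wrist"; returns a dict with "frame" (384x512x3 uint8, red, green, blue), "K" (3x3 intrinsics, pixels), "rvec" (rotation vector, rad) and "tvec" (3), from world to camera coordinates, as OpenCV has them. Camera axes: x right, y down, z forward; pixel columns grow to the right and rows downward; lengths in mm; the calibration is good to about 2 mm. A picture is of the moment at which its call begins. There is no depth.
- manip.sign_off(): hands the job in; it is judged then, once.
Trained networks look in the newest picture that a camera, given by its name, has taken for a name from the list of things; names that differ only in an ending like _2 or _b are one class to them, and where a whole thing is asked for, a point or a joint stands for the part that bears it (a point fixed in the world has none). Each returns a list of dicts, best first, with "score" (0 to 1); they miss things now and then, are a little off and sometimes report something else, mostly with a low value. They report only what shows in the picture. A call takes as long as a camera call.
- manip.recognise(label, camera): "rect" ([left, top, right, bottom] in pixels, round what is visible of it).
The state is a dict: "t": time; "joints": joint angles; "qvel": joint speeds; "effort": joint torques, N m; "tcp_pos": TCP position; "orientation": TCP orientation; "wrist_force": force on the tool from outside, world axes, zero at the start; "torque": the same for the moment, N m; "opening": finger opening in mm; "gripper_force": force on a finger pad.
Only numpy, scipy, OpenCV 4.12 (cv2) and the standard library are available. Lean on these libraries where they do the work, as an engineer would, in place of code of your own. Each camera call takes 0.05 s, during which the arm holds its last target. There are 200 camera calls.

### The job

Clear the bench at the end of the day: stand both reagent bottles in the blue spill tray, lay both used culture dishes flat with their lids up in the red waste tray, and lay the scissors flat in the stainless steel instrument tray. Keep the bottles upright all the way, set every thing down rather than dropping it, and leave the glass beaker standing where it is.

Things in the scene. Friction and masses are not known exactly. Their poses are not given: they have to be found in the camera images.
- amber_bottle: A 30 ml round reagent bottle, 80 mm tall, standing upright: dark amber-brown with a white paper label and a black cap. Body 34 mm in diameter and straight-sided from the bottom up to 50 mm, then a shoulder to the neck; screw cap 25 mm in diameter from 62 to 80 mm. About 80 g. Origin: centre of the underside, z up along the bottle.
- white_bottle: A 30 ml round reagent bottle, 80 mm tall, standing upright: white plastic with a pale label and a blue cap. Body 34 mm in diameter and straight-sided from the bottom up to 50 mm, then a shoulder to the neck; screw cap 25 mm in diameter from 62 to 80 mm. About 80 g. Origin: centre of the underside, z up along the bottle.
- pink_dish: A used 60 mm culture dish with its lid on, lying flat with the lid up: clear plastic around pink agar with small pale colonies. A disc 60 mm in diameter and 15 mm high, lid and base hold together as one piece, about 30 g. Origin: centre of the underside, z up through the lid.
- straw_dish: A used 60 mm culture dish with its lid on, lying flat with the lid up: clear plastic around straw-yellow agar with small pale colonies. A disc 60 mm in diameter and 15 mm high, lid and base hold together as one piece, about 30 g. Origin: centre of the underside, z up through the lid.
- scissors: Small steel dissecting scissors, closed, lying flat; 115 mm long, 6 mm thick, 53 mm across the two finger rings, about 35 g, rigid. Own x runs along them from the rings (x = -57 mm) to the blade tips (x = +57 mm). From x = -19 to +19 mm the two shanks lie side by side as a bar 14 mm wide (along own y) with parallel sides: the place to grip. The balance point is 9 mm from the origin towards the rings (x = -9 mm). Origin: underside, mid-length, between the shanks; z up.
- spill_tray: The blue plastic spill tray, an open tray for the reagent bottles. Outside 130 mm along its own x, 190 mm along its own y (the long side), 35 mm high; walls and floor 4 mm thick. Fixed to the bench. Origin: centre of the underside, z up.
- waste_tray: The red plastic waste tray with a small handle at each end, an open tray for used culture dishes. Outside 140 mm along its own x, 190 mm along its own y (the long side), 28 mm high; walls and floor 4 mm thick. Fixed to the bench. Origin: centre of the underside, z up.
- steel_tray: The stainless steel instrument tray, an open bright metal tray for the scissors. Outside 130 mm along its own x, 190 mm along its own y (the long side), 24 mm high; walls and floor 3 mm thick. Fixed to the bench. Origin: centre of the underside, z up.
- beaker: A small empty clear glass beaker, 45 mm across the rim and 59 mm high, standing loose on the bench among the things to be sorted: a bystander, to be left standing where it is. Origin: centre of the underside, z up.

How it is judged:
By the outcome, as a careful person would: the job done as asked, in the order asked, and still so for the second after the job is handed in, with the robot touching nothing.
It also fails if it takes over 128 s, if anything falls off the work surface, if the arm or the gripper's body presses on something with over 40 N, if the wrist force passes 120 N, or if a joint passes its speed limit or range.

## Working session

There is one attempt and no reset: what is moved stays moved. The work goes in short steps, Python scripts to look and compute and a tool call to move; the robot and the scene stay as the last step left them, time stands still between calls to the robot, and variables do not carry over. Pictures are saved under pics/ and viewed, at most 14 in all, crops included, and the job is handed in when it is done.

Besides the shell and the picture viewer there is one more tool, called after "Request:" as a command line: name --argument value ..., lists and objects as JSON in quotes. step_arm: Moves the arm, as the interface text tells. Shifts and turns lie within -1 to 1; 1 stands for 50 cm of shift or 30 degrees of turn. Its arguments: {"type":"object","properties":{"travel":{"type":"array"},"delta_rot":{"type":"array"},"jaw":{"type":"number"},"newtons":{"type":"number"}},"required":["travel","delta_rot"]}

```bash
ls; mkdir -p pics
cat > h.py <<'E'
import numpy as np, cv2
from cell import manip
L=['amber_bottle','white_bottle','pink_dish','straw_dish','scissors','spill_tray','waste_tray','steel_tray','beaker']
def cap(c,name):
    d=manip.capture(c); cv2.imwrite(f'pics/{name}.png',d['frame'][:,:,::-1]); return d
def ray(d,u,v,z):
    R=cv2.Rodrigues(np.array(d['rvec'],float))[0]; t=np.array(d['tvec'],float).ravel()
    r=R.T@np.linalg.inv(d['K'])@np.array([u,v,1.]); o=-R.T@t
    return o+r*(z-o[2])/r[2]
def proj(d,P):
    return cv2.projectPoints(np.array(P,float).reshape(-1,3),np.array(d['rvec'],float),np.array(d['tvec'],float),np.array(d['K'],float),None)[0].reshape(-1,2)
E
python3 - <<'E'
from h import *
import pickle
print(manip.pinch_z, manip.get_obs())
D={}
for c in ['top','scene']:
    d=cap(c,c+'0'); D[c]=d
    R=cv2.Rodrigues(np.array(d['rvec'],float))[0]; print(c,-R.T@np.array(d['tvec']).ravel())
    for l in L:
        for r in manip.recognise(l,c)[:2]:
            b=r['rect']; print(l,round(r['score'],2),np.round(b), np.round(ray(d,(b[0]+b[2])/2,(b[1]+b[3])/2,10)[:2]))
pickle.dump(D,open('D.pkl','wb'))
E
```

```text
pics
18.700000000000003 {'t': 0.0, 'joints': array([ 1.20199014e+00,  3.14218655e-01, -4.80771190e-02,  1.21019260e+00,
       -2.07232394e-06,  1.57081137e+00]), 'qvel': array([ 5.19516902e-05, -1.50211529e-04,  1.93669399e-03,  1.23041423e-03,
        1.76815235e-04,  7.03498865e-05]), 'effort': array([-8.48704694e-04, -5.39595366e+01,  3.39744616e+01,  1.93627010e-02,
        1.11238677e-05,  1.94124567e-05]), 'tcp_pos': array([216.09476732, 559.11876551, 230.43983656]), 'orientation': array([-1.54101744e-04,  1.83367110e-01,  9.83044143e-01, -8.31870584e-04]), 'wrist_force': array([ 0.49789967, -0.26738794, -0.04166277]), 'torque': array([-0.02563543,  0.02089647,  0.01681776]), 'gripper_force': 0.0, 'opening': 85.62290857702315}
top [392.97880941 -20.51277753 985.78210983]
amber_bottle 0.77 [288. 223. 303. 242.] [446. -91.]
white_bottle 0.84 [394. 155. 417. 176.] [ 607. -347.]
pink_dish 0.96 [210. 222. 231. 252.] [432.  81.]
pink_dish 0.48 [393. 156. 418. 176.] [ 606. -346.]
straw_dish 0.66 [104. 144. 126. 174.] [611. 337.]
scissors 0.63 [330. 135. 347. 175.] [ 629. -190.]
spill_tray 0.63 [ 89. 202. 182. 272.] [428. 276.]
waste_tray 0.89 [338. 198. 434. 276.] [ 440. -298.]
steel_tray 0.76 [211. 102. 302. 170.] [671.   4.]
beaker 0.62 [163. 140. 186. 164.] [630. 197.]
scene [1109.01262648  178.28134943  604.23984916]
amber_bottle 0.92 [230. 152. 245. 181.] [ 408. -105.]
pink_dish 0.88 [295. 178. 319. 198.] [441.  89.]
pink_dish 0.57 [332. 231. 354. 264.] [600. 200.]
straw_dish 0.69 [397. 258. 431. 285.] [620. 340.]
scissors 0.84 [161. 203. 184. 228.] [ 623. -184.]
scissors 0.27 [122. 133. 213. 184.] [ 432. -297.]
spill_tray 0.63 [343. 170. 434. 228.] [421. 283.]
waste_tray 0.56 [124. 133. 215. 187.] [ 437. -289.]
steel_tray 0.82 [192. 215. 299. 281.] [662.   5.]
beaker 0.91 [331. 230. 350. 266.] [603. 195.]
```

View pics/top0.png

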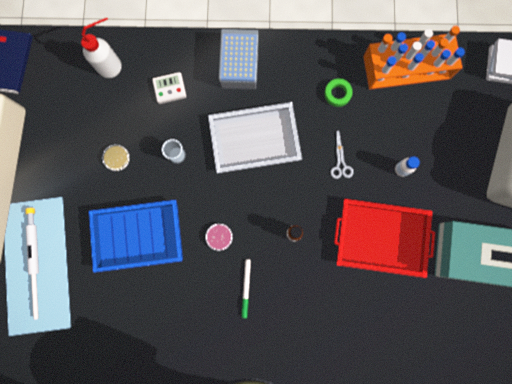

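View pics/scene0.png

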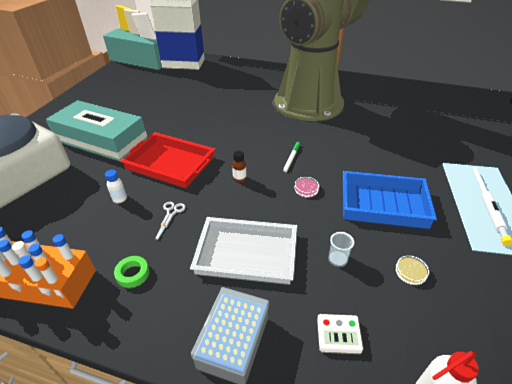

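The top view shows all parts: amber bottle (294,232), white bottle base about (405,168) with its cap at (413,162), dishes at (219,237) and (116,157), scissors (341,155) with tips up (+x), trays at (136,236), (386,238), (255,137), and the beaker (173,151). The scene view agrees. Next I'll refine the poses.

Run:
```python
from h import *
import pickle
D=pickle.load(open('D.pkl','rb')); d=D['top']; f=d['frame']; hsv=cv2.cvtColor(f,cv2.COLOR_RGB2HSV)
def seg(m,box):
    M=np.zeros(m.shape,np.uint8); a,b,c,e=box; M[b:e,a:c]=m[b:e,a:c]*255
    n,l,s,_=cv2.connectedComponentsWithStats(cv2.morphologyEx(M,cv2.MORPH_CLOSE,np.ones((3,3))))
    i=1+np.argmax(s[1:,4]); return np.argwhere(l==i)[:,::-1].astype(float)
H,S,V=[hsv[...,i].astype(int) for i in range(3)]
def rep(n,m,box,z,hull=True):
    p=seg(m,box); w=np.array([ray(d,u,v,z)[:2] for u,v in p],np.float32)
    (c,s,a)=cv2.minAreaRect(w); print(n,len(p),'mean',w.mean(0).round(),'rect c',np.round(c),'size',np.round(s),'ang',round(a,1),'min',w.min(0).round(),'max',w.max(0).round())
rep('spill',(H>100)&(H<125)&(S>150)&(V>60),(80,190,195,285),35)
rep('waste',((H<8)|(H>172))&(S>150)&(V>60),(325,190,440,290),28)
rep('steel',(S<60)&(V>110),(200,95,308,178),24)
rep('pink',(S>60)&(V>90),(195,210,240,265),14)
rep('straw',(S>60)&(V>90),(95,135,135,180),14)
rep('bluecap',(H>95)&(H<125)&(S>150)&(V>60),(385,145,430,185),78)
p=seg((S<80)&(V>110),(320,125,360,185)); w=np.array([ray(d,u,v,4)[:2] for u,v in p]);rings=w[w[:,0]<w[:,0].min()+25].mean(0); tip=w[w[:,0]>w[:,0].max()-8].mean(0); print('sc',rings,tip,w.min(0),w.max(0))
mid=w[(w[:,0]>w[:,0].min()+38)&(w[:,0]<w[:,0].min()+76)];print('mid',mid.mean(0))
b=[288,223,303,242]; print('amber cap', [ray(d,u,v,80)[:2].round() for u,v in [(294,232),(295,230)]])
s=D['scene']
for n,u,v,z in [('amber cap top',238,155,78),('amber base',239,180,0),('white cap',111,173,80),('white base',119,200,0)]: print(n,ray(s,u,v,z)[:2].round())
c=np.hstack([cv2.resize(f[210:255,270:320],None,fx=7,fy=7,interpolation=2),cv2.resize(f[140:185,380:430],None,fx=7,fy=7,interpolation=2)])
cv2.imwrite('pics/crop1.png',c[:,:,::-1])
```

```text
spill 5692 mean [430. 271.] rect c [431. 271.] size [142. 203.] ang 8.5 min [347. 162.] max [512. 381.]
waste 6438 mean [ 437. -289.] rect c [ 438. -289.] size [223. 153.] ang 83.2 min [ 352. -401.] max [ 525. -176.]
steel 5125 mean [665.   8.] rect c [666.   8.] size [144. 203.] ang 10.4 min [ 578. -101.] max [755. 119.]
pink 439 mean [432.  84.] rect c [432.  84.] size [52. 54.] ang 35.1 min [404.  59.] max [459. 111.]
straw 403 mean [614. 335.] rect c [615. 334.] size [51. 55.] ang 1.1 min [590. 307.] max [640. 362.]
bluecap 129 mean [ 601. -341.] rect c [ 602. -341.] size [24. 27.] ang 1.1 min [ 589. -354.] max [ 614. -327.]
sc [ 588.92364278 -199.14661727] [ 687.0390987  -189.51891001] [ 575.35413508 -225.45694541] [ 691.98613192 -173.70742783]
mid [ 631.83400707 -194.73516453]
amber cap [array([443., -83.]), array([447., -85.])]
amber cap top [447. -85.]
amber base [449. -85.]
white cap [ 600. -338.]
white base [ 606. -338.]
```

View pics/crop1.png

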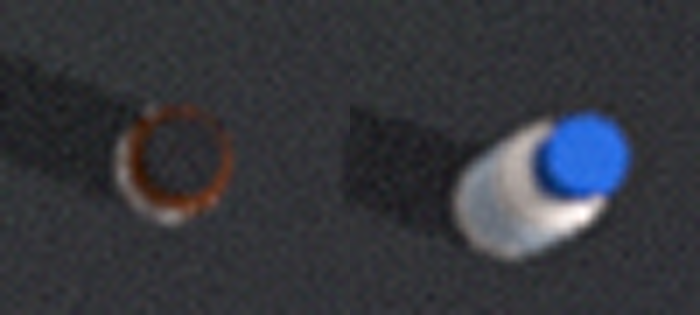

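Request:
step_arm --travel '[[0.456, -0.96, 0], [0.456, -0.96, 0], [0.456, -0.96, 0], [0.456, -0.96, 0], [0.456, -0.96, 0], [0.456, -0.96, 0], [0.456, -0.96, 0], [0.456, -0.96, 0], [0.456, -0.96, 0], [0.456, -0.96, 0], [0.456, -0.96, 0], [0.456, -0.96, 0]]' --delta_rot '[[0, 0, -1], [0, 0, -1], [0, 0, -1], [0, 0, -1], [0, 0, -1], [0, 0, -1], [0, 0, -1], [0, 0, -1], [0, 0, -1], [0, 0, -1], [0, 0, -1], [0, 0, -1]]' --jaw 0.4 --newtons 30

```text
t: 2.2
tcp_pos: [445.7, 76.5, 231.5]
orientation: [0.001, 0.434, 0.901, -0.0]
wrist_force: [-0.8, 0.3, -0.3]
opening: 59.5
gripper_force: 0.0
```

Request:
step_arm --travel '[[0, -0.22, 0], [0, -0.32, 0], [0, -0.32, 0], [0, -0.32, 0], [0, -0.32, 0]]' --delta_rot '[[0, 0, -1], [0, 0, -1], [0, 0, -1], [0, 0, -1], [0, 0, -1]]'

```text
t: 2.7
tcp_pos: [444.1, -81.4, 231.3]
orientation: [-0.0, 0.651, 0.759, 0.0]
wrist_force: [0.1, 0.0, 0.8]
opening: 59.8
gripper_force: 0.0
```

Run:
```python
from h import *
o=manip.get_obs(); print({k:np.round(o[k],3) for k in ['t','joints','tcp_pos','orientation','opening','wrist_force']})
d=cap('wrist','w1')
for l in ['amber_bottle','pink_dish']:
    for r in manip.recognise(l,'wrist')[:2]:
        b=r['rect'];print(l,r['score'],np.round(b))
print(proj(d,[[444,-85,80],[444,-85,0],o['tcp_pos']]), -cv2.Rodrigues(np.array(d['rvec']))[0].T@np.array(d['tvec']).ravel())
```

```text
{'t': np.float64(2.7), 'joints': array([-0.181,  0.034, -0.384,  1.153,  0.   ,  1.238]), 'tcp_pos': array([444.109, -81.374, 231.318]), 'orientation': array([-0.   ,  0.651,  0.759,  0.   ]), 'opening': np.float64(59.819), 'wrist_force': array([0.112, 0.022, 0.83 ])}
amber_bottle 0.91 [240. 160. 270. 196.]
pink_dish 0.78 [241.   0. 295.  54.]
[[253.83482825 184.31732726]
 [253.93862011 169.59272284]
 [254.54529598 245.75220919]] [433.24688176 -11.16210135 373.09340149]
```

View pics/w1.png

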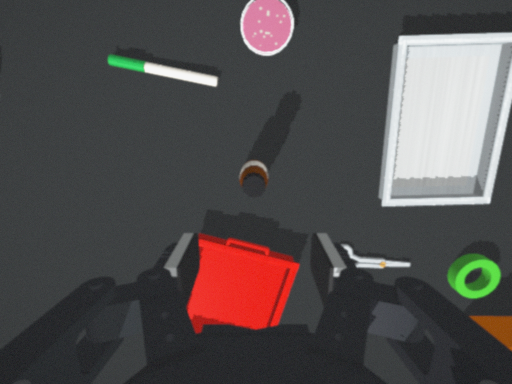

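The wrist view shows the amber bottle's cap at about (254,184), where its estimated position projects. I'll descend and grip it.

Request:
step_arm --travel '[[0, -0.01, -0.1], [0, -0.01, -0.2], [0, -0.01, -0.28], [0, -0.01, -0.36], [0, -0.01, -0.4], [0, -0.01, -0.425], [0, -0.01, -0.425], [0, -0.01, -0.425]]' --delta_rot '[[0, 0, 0], [0, 0, 0], [0, 0, 0], [0, 0, 0], [0, 0, 0], [0, 0, 0], [0, 0, 0], [0, 0, 0]]'

```text
t: 3.65
tcp_pos: [444.5, -84.2, 19.1]
orientation: [-0.0, 0.649, 0.761, 0.0]
wrist_force: [-0.0, -0.1, 0.1]
opening: 59.7
gripper_force: 0.0
```

Request:
step_arm --travel '[[0, 0, 0], [0, 0, 0], [0, 0, 0], [0, 0, 0], [0, 0, 0], [0, 0, 0], [0, 0, 0]]' --delta_rot '[[0, 0, 0], [0, 0, 0], [0, 0, 0], [0, 0, 0], [0, 0, 0], [0, 0, 0], [0, 0, 0]]' --jaw -0.6 --newtons 30

```text
t: 4.35
tcp_pos: [445.3, -85.2, 20.0]
orientation: [0.001, 0.65, 0.76, 0.001]
wrist_force: [-0.4, 1.3, 6.0]
opening: 32.5
gripper_force: 29.6
```

Request:
step_arm --travel '[[0, 0, 0.05], [0, 0, 0.14], [0, 0.05, 0.22], [-0.01, 0.13, 0.22], [-0.02, 0.22, 0.22], [-0.02, 0.31, 0.22], [-0.03, 0.4, 0.22], [-0.03, 0.49, 0.22], [-0.04, 0.58, 0.22], [-0.04, 0.67, 0.22], [-0.04, 0.75, 0.22], [-0.04, 0.796, 0.22]]' --delta_rot '[[0, 0, 0], [0, 0, 0], [0, 0, 0], [0, 0, 0], [0, 0, 0], [0, 0, 0], [0, 0, 0], [0, 0, 0], [0, 0, 0], [0, 0, 0], [0, 0, 0], [0, 0, 0]]'

```text
t: 5.55
tcp_pos: [424.3, 315.9, 129.4]
orientation: [-0.0, 0.649, 0.76, 0.001]
wrist_force: [0.4, -0.9, 0.5]
opening: 33.0
gripper_force: 30.3
```

Request:
step_arm --travel '[[0, 0, 0], [0, 0, 0], [0, 0, 0]]' --delta_rot '[[0, 0, 0], [0, 0, 0], [0, 0, 0]]'

```text
t: 5.85
tcp_pos: [424.1, 311.7, 128.9]
orientation: [0.0, 0.651, 0.759, -0.0]
wrist_force: [0.3, -0.1, -0.1]
opening: 33.2
gripper_force: 30.3
```

Run:
```python
from h import *
o=manip.get_obs(); print({k:np.round(o[k],3) for k in ['t','tcp_pos','orientation','opening','wrist_force']})
d=cap('wrist','w2')
P=[]
c=np.array([431,271,35.]);a=np.radians(8.5);X=np.array([np.cos(a),np.sin(a),0]);Y=np.array([-np.sin(a),np.cos(a),0])
P=[c+sx*65*X+sy*95*Y for sx,sy in [(1,1),(1,-1),(-1,-1),(-1,1)]]
q=proj(d,P);print(q.round())
im=cv2.polylines(d['frame'].copy(),[q.round().astype(int)],True,(255,255,0),1);cv2.imwrite('pics/w2.png',im[:,:,::-1])
```

```text
{'t': np.float64(5.85), 'tcp_pos': array([424.119, 311.715, 128.856]), 'orientation': array([ 0.   ,  0.651,  0.759, -0.   ]), 'opening': np.float64(33.163), 'wrist_force': array([ 0.255, -0.079, -0.114])}
[[335. 134.]
 [319. 327.]
 [190. 326.]
 [176. 133.]]
```

View pics/w2.png

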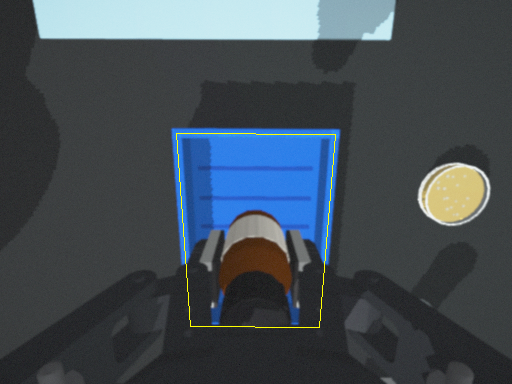

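The tray outline matches, and the bottle is held upright over the tray. I'll lower it.

Request:
step_arm --travel '[[0, 0, -0.06], [0, 0, -0.12], [0, 0, -0.165], [0, 0, -0.185], [0, 0, -0.196], [0, 0, -0.202], [0, 0, -0.206], [0, 0, -0.206], [0, 0, -0.206]]' --delta_rot '[[0, 0, 0], [0, 0, 0], [0, 0, 0], [0, 0, 0], [0, 0, 0], [0, 0, 0], [0, 0, 0], [0, 0, 0], [0, 0, 0]]'

```text
t: 6.8
tcp_pos: [424.8, 313.0, 26.5]
orientation: [0.0, 0.65, 0.76, 0.001]
wrist_force: [-0.4, 0.1, -0.4]
opening: 32.8
gripper_force: 30.3
```

Request:
step_arm --travel '[[0, 0, -0.002], [0, 0, -0.004], [0, 0, -0.005], [0, 0, -0.005]]' --delta_rot '[[0, 0, 0], [0, 0, 0], [0, 0, 0], [0, 0, 0]]'

```text
t: 7.2
tcp_pos: [424.5, 312.9, 24.0]
orientation: [0.0, 0.65, 0.76, 0.0]
wrist_force: [-1.7, -0.6, 5.4]
opening: 33.1
gripper_force: 30.9
```

Request:
step_arm --travel '[[0, 0, 0], [0, 0, 0], [0, 0, 0], [0, 0, 0], [0, 0, 0]]' --delta_rot '[[0, 0, 0], [0, 0, 0], [0, 0, 0], [0, 0, 0], [0, 0, 0]]' --jaw 0.4

```text
t: 7.7
tcp_pos: [424.2, 312.6, 23.2]
orientation: [-0.0, 0.65, 0.76, -0.0]
wrist_force: [0.2, -0.8, 0.1]
opening: 60.0
gripper_force: 0.0
```

Request:
step_arm --travel '[[0, 0, 0.04], [0, 0, 0.12], [0, 0, 0.22], [0, -0.05, 0.3], [0.02, -0.14, 0.32], [0.05, -0.24, 0.32], [0.08, -0.34, 0.32], [0.11, -0.44, 0.32], [0.15, -0.53, 0.32], [0.19, -0.62, 0.32], [0.23, -0.71, 0.32], [0.27, -0.79, 0.32]]' --delta_rot '[[0, 0, 0], [0, 0, 0], [0, 0, 0], [0, 0, 0], [0, 0, 0], [0, 0, 0], [0, 0, 0], [0, 0, 0], [0, 0, 0], [0, 0, 0], [0, 0, 0], [0, 0, 0]]'

```text
t: 8.9
tcp_pos: [559.7, -84.5, 183.4]
orientation: [0.0, 0.651, 0.76, 0.0]
wrist_force: [0.3, 0.7, 0.8]
opening: 59.3
gripper_force: 0.0
```

Request:
step_arm --travel '[[0.02, -0.1, 0.03], [0.04, -0.2, 0.05], [0.06, -0.3, 0.05], [0.07, -0.4, 0.05], [0.085, -0.5, 0.05], [0.085, -0.518, 0.05], [0.085, -0.518, 0.05], [0.085, -0.518, 0.05]]' --delta_rot '[[0, 0, 0], [0, 0, 0], [0, 0, 0], [0, 0, 0], [0, 0, 0], [0, 0, 0], [0, 0, 0], [0, 0, 0]]'

```text
t: 9.7
tcp_pos: [601.5, -340.5, 207.8]
orientation: [-0.001, 0.65, 0.76, 0.0]
wrist_force: [-0.1, 0.9, -0.2]
opening: 59.7
gripper_force: 0.0
```

Run:
```python
from h import *
o=manip.get_obs(); print({k:np.round(o[k],3) for k in ['t','joints','tcp_pos','orientation','opening']})
d=cap('wrist','w3')
for l in ['white_bottle']:
    for r in manip.recognise(l,'wrist')[:2]:
        b=r['rect'];print(l,r['score'],np.round(b))
print(proj(d,[[602,-341,80],[602,-341,0]]).round(1))
h=cv2.cvtColor(d['frame'],cv2.COLOR_RGB2HSV);m=((h[...,0]>95)&(h[...,0]<125)&(h[...,1]>150)&(h[...,2]>60)).astype(np.uint8)
n,l,s,c=cv2.connectedComponentsWithStats(m)
for i in range(1,n):
    if s[i,4]>80: print(s[i],c[i].round(1),ray(d,*c[i],79).round(1))
```

```text
{'t': np.float64(9.7), 'joints': array([-5.160e-01,  5.000e-01,  1.730e-01,  1.245e+00,  1.000e-03,
        9.010e-01]), 'tcp_pos': array([ 601.452, -340.548,  207.785]), 'orientation': array([-0.001,  0.65 ,  0.76 ,  0.   ]), 'opening': np.float64(59.671)}
white_bottle 0.6 [237. 160. 270. 198.]
[[255.1 187.4]
 [254.9 171.1]]
[492 166  20  21 336] [502.7 175.5] [ 839.7 -291.9   79. ]
[241 174  26  26 516] [253.7 186.9] [ 600.7 -341.    79. ]
[478 228  28  22 462] [491.5 238.5] [ 854.8 -357.7   79. ]
[497 256  15  21 229] [505.2 265.4] [ 881.5 -385.4   79. ]
[465 283  26  22 383] [477.3 293.4] [ 864.7 -423.4   79. ]
[462 309  22  18 160] [473.9 316.6] [ 872.2 -453.3   79. ]
```

Request:
step_arm --travel '[[0, 0, -0.09], [0, 0, -0.18], [0, 0, -0.26], [0, 0, -0.33], [0, 0, -0.365], [0, 0, -0.378], [0, 0, -0.378], [0, 0, -0.378]]' --delta_rot '[[0, 0, 0], [0, 0, 0], [0, 0, 0], [0, 0, 0], [0, 0, 0], [0, 0, 0], [0, 0, 0], [0, 0, 0]]'

```text
t: 10.6
tcp_pos: [603.0, -341.2, 21.0]
orientation: [0.001, 0.65, 0.76, 0.0]
wrist_force: [0.7, -0.8, 0.3]
opening: 59.5
gripper_force: 0.0
```

Request:
step_arm --travel '[[0, 0, 0], [0, 0, 0], [0, 0, 0], [0, 0, 0], [0, 0, 0], [0, 0, 0], [0, 0, 0]]' --delta_rot '[[0, 0, 0], [0, 0, 0], [0, 0, 0], [0, 0, 0], [0, 0, 0], [0, 0, 0], [0, 0, 0]]' --jaw -0.6

```text
t: 11.3
tcp_pos: [602.8, -341.9, 21.0]
orientation: [0.001, 0.65, 0.76, 0.0]
wrist_force: [-0.9, 0.6, 7.0]
opening: 33.1
gripper_force: 30.5
```

Request:
step_arm --travel '[[0, 0, 0.05], [0, 0, 0.14], [-0.02, 0.05, 0.22], [-0.04, 0.13, 0.22], [-0.06, 0.22, 0.22], [-0.09, 0.31, 0.22], [-0.12, 0.4, 0.22], [-0.14, 0.49, 0.22], [-0.17, 0.58, 0.22], [-0.19, 0.67, 0.22], [-0.22, 0.76, 0.22], [-0.24, 0.85, 0.22]]' --delta_rot '[[0, 0, 0], [0, 0, 0], [0, 0, 0], [0, 0, 0], [0, 0, 0], [0, 0, 0], [0, 0, 0], [0, 0, 0], [0, 0, 0], [0, 0, 0], [0, 0, 0], [0, 0, 0]]'

```text
t: 12.5
tcp_pos: [480.8, 85.2, 129.7]
orientation: [0.0, 0.65, 0.76, 0.0]
wrist_force: [0.9, -0.3, -0.3]
opening: 32.6
gripper_force: 30.1
```

Request:
step_arm --travel '[[-0.03, 0.09, 0], [-0.06, 0.18, 0], [-0.08, 0.25, 0], [-0.09, 0.29, 0], [-0.09, 0.292, 0], [-0.09, 0.292, 0], [-0.09, 0.292, 0]]' --delta_rot '[[0, 0, 0], [0, 0, 0], [0, 0, 0], [0, 0, 0], [0, 0, 0], [0, 0, 0], [0, 0, 0]]'

```text
t: 13.2
tcp_pos: [437.0, 228.8, 129.4]
orientation: [0.0, 0.651, 0.759, -0.0]
wrist_force: [0.6, 0.0, -0.3]
opening: 33.0
gripper_force: 30.0
```

Request:
step_arm --travel '[[0, 0, -0.06], [0, 0, -0.12], [0, 0, -0.165], [0, 0, -0.185], [0, 0, -0.196], [0, 0, -0.204], [0, 0, -0.208], [0, 0, -0.211], [0, 0, -0.211], [0, 0, -0.211]]' --delta_rot '[[0, 0, 0], [0, 0, 0], [0, 0, 0], [0, 0, 0], [0, 0, 0], [0, 0, 0], [0, 0, 0], [0, 0, 0], [0, 0, 0], [0, 0, 0]]'

```text
t: 14.2
tcp_pos: [437.6, 230.0, 25.0]
orientation: [0.0, 0.65, 0.76, 0.001]
wrist_force: [-1.5, -0.8, 5.5]
opening: 32.5
gripper_force: 30.7
```

Request:
step_arm --travel '[[0, 0, 0], [0, 0, 0], [0, 0, 0], [0, 0, 0], [0, 0, 0.03], [0, 0, 0.1], [0, 0, 0.18]]' --delta_rot '[[0, 0, 0], [0, 0, 0], [0, 0, 0], [0, 0, 0], [0, 0, 0], [0, 0, 0], [0, 0, 0]]' --jaw 0.4

```text
t: 14.9
tcp_pos: [435.5, 229.0, 113.6]
orientation: [-0.001, 0.65, 0.76, -0.002]
wrist_force: [1.4, -0.2, -0.9]
opening: 59.7
gripper_force: 0.0
```

Request:
step_arm --travel '[[0, -0.05, 0.07], [0, -0.15, 0.08], [-0.01, -0.25, 0.08], [-0.01, -0.291, 0.08], [-0.01, -0.291, 0.08], [-0.01, -0.291, 0.08]]' --delta_rot '[[0, 0, 0], [0, 0, -0.25], [0, 0, -0.52], [0, 0, -0.52], [0, 0, -0.52], [0, 0, -0.52]]' --jaw 0.8

```text
t: 15.5
tcp_pos: [432.0, 84.1, 153.9]
orientation: [-0.0, 0.748, 0.664, 0.0]
wrist_force: [0.4, -0.3, -0.7]
opening: 76.9
gripper_force: 0.0
```

Run:
```python
from h import *
o=manip.get_obs(); print({k:np.round(o[k],3) for k in ['t','joints','tcp_pos','orientation','opening']})
d=cap('wrist','w4')
for r in manip.recognise('pink_dish','wrist')[:2]:
        b=r['rect'];print(r['score'],np.round(b),ray(d,(b[0]+b[2])/2,(b[1]+b[3])/2,8).round(1))
t=o['tcp_pos']; print(proj(d,[[432,84,8],[432,84,0]]).round(1))
s=cap('scene','s4'); cv2.imwrite('pics/s4c.png',cv2.resize(s['frame'][140:260,310:460],None,fx=4,fy=4)[:,:,::-1])
cv2.imwrite('pics/m4.png',np.vstack([d['frame'][100:384,100:420],cv2.resize(s['frame'][140:260,310:460],(400,320))[:,:320]])[:,:,::-1])
```

```text
{'t': np.float64(15.5), 'joints': array([ 1.920e-01,  6.400e-02, -5.360e-01,  9.700e-01,  1.000e-03,
        1.881e+00]), 'tcp_pos': array([431.956,  84.137, 153.864]), 'orientation': array([-0.   ,  0.748,  0.664,  0.   ]), 'opening': np.float64(76.857)}
0.58 [228. 150. 286. 210.] [434.7  86.4   8. ]
[[254.6 182.5]
 [254.6 180.8]]
```

View pics/m4.png

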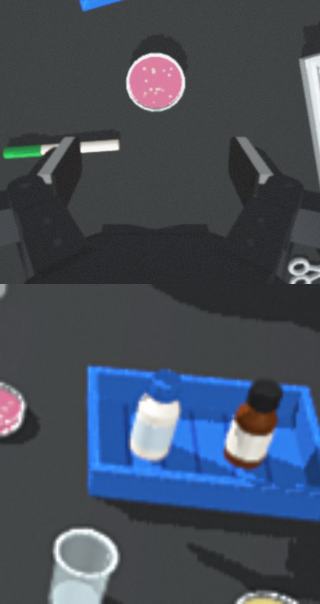

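Both bottles stand in the spill tray, and the dish shows at about (255,182), as predicted. Next I'll check where the fingertips are relative to the TCP.

Run:
```python
from h import *
from scipy.spatial.transform import Rotation as Ro
o=manip.get_obs(); d=manip.capture('wrist'); q=o['orientation']; R=Ro.from_quat([q[1],q[2],q[3],q[0]]).as_matrix()
for z in (0,-5,-10,-15):
    print(z, proj(d,[o['tcp_pos']+R@np.array([x,y,z]) for y in(-38.5,38.5) for x in (-11,11)]).round().tolist())
cv2.imwrite('pics/f.png',cv2.resize(d['frame'][210:310,130:390],None,fx=3,fy=3,interpolation=cv2.INTER_CUBIC)[:,:,::-1])
```

```text
0 [[186.0, 264.0], [184.0, 227.0], [323.0, 264.0], [326.0, 227.0]]
-5 [[184.0, 268.0], [181.0, 231.0], [325.0, 268.0], [328.0, 231.0]]
-10 [[182.0, 273.0], [179.0, 235.0], [328.0, 273.0], [331.0, 235.0]]
-15 [[180.0, 279.0], [176.0, 239.0], [330.0, 279.0], [334.0, 239.0]]
```

View pics/f.png

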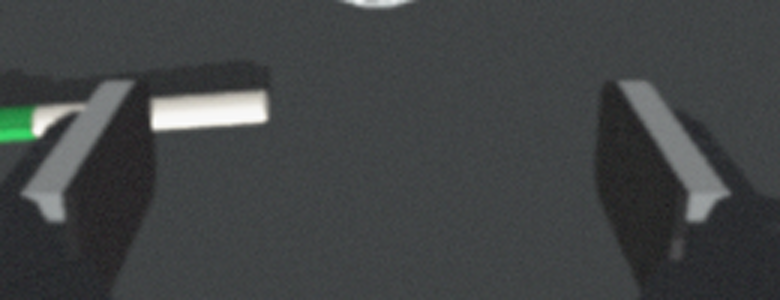

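The fingertips sit about 11 mm behind the nominal TCP at this opening, so the dish grasp needs TCP z of about -4.

Request:
step_arm --travel '[[0, 0, -0.08], [0, 0, -0.16], [0, 0, -0.23], [0, 0, -0.28], [0, 0, -0.305], [0, 0, -0.315], [0, 0, -0.315], [0, 0, -0.315]]' --delta_rot '[[0, 0, 0], [0, 0, 0], [0, 0, 0], [0, 0, 0], [0, 0, 0], [0, 0, 0], [0, 0, 0], [0, 0, 0]]'

```text
t: 16.5
tcp_pos: [432.5, 84.6, -3.1]
orientation: [0.0, 0.747, 0.665, 0.0]
wrist_force: [0.2, 0.1, -0.4]
opening: 77.1
gripper_force: 0.0
```

Request:
step_arm --travel '[[0, 0, 0], [0, 0, 0], [0, 0, 0], [0, 0, 0], [0, 0, 0], [0, 0, 0]]' --delta_rot '[[0, 0, 0], [0, 0, 0], [0, 0, 0], [0, 0, 0], [0, 0, 0], [0, 0, 0]]' --jaw 0.1 --newtons 20

```text
t: 17.1
tcp_pos: [432.8, 84.5, -2.7]
orientation: [0.0, 0.747, 0.664, 0.001]
wrist_force: [-1.2, 0.8, 5.2]
opening: 59.0
gripper_force: 20.9
```

Request:
step_arm --travel '[[0, 0, 0.04], [0, 0, 0.11], [0, -0.05, 0.18], [0, -0.13, 0.2], [0, -0.22, 0.2], [0, -0.31, 0.2], [0, -0.4, 0.2], [0, -0.49, 0.2], [0, -0.58, 0.2], [0, -0.67, 0.2], [0, -0.76, 0.2], [0, -0.832, 0.2]]' --delta_rot '[[0, 0, 0], [0, 0, 0], [0, 0, 0], [0, 0, 0], [0, 0, 0], [0, 0, 0], [0, 0, 0], [0, 0, 0], [0, 0, 0], [0, 0, 0], [0, 0, 0], [0, 0, 0]]'

```text
t: 18.3
tcp_pos: [431.6, -334.7, 96.8]
orientation: [0.001, 0.748, 0.664, 0.0]
wrist_force: [0.8, -0.3, -0.4]
opening: 59.0
gripper_force: 22.2
```

Request:
step_arm --travel '[[0, 0, 0], [0, 0, 0], [0, 0, 0]]' --delta_rot '[[0, 0, 0], [0, 0, 0], [0, 0, 0]]'

```text
t: 18.6
tcp_pos: [431.4, -330.8, 96.2]
orientation: [-0.0, 0.747, 0.665, 0.0]
wrist_force: [-0.2, 0.2, -0.7]
opening: 59.1
gripper_force: 22.2
```

Run:
```python
from h import *
o=manip.get_obs(); print({k:np.round(o[k],3) for k in ['t','tcp_pos','orientation','opening','gripper_force']})
d=cap('wrist','w5')
c=np.array([438,-289,28.]);a=np.radians(-6.8);X=np.array([np.cos(a),np.sin(a),0]);Y=np.array([-np.sin(a),np.cos(a),0])
q=proj(d,[c+sx*70*X+sy*95*Y for sx,sy in [(1,1),(1,-1),(-1,-1),(-1,1)]])
im=cv2.polylines(d['frame'].copy(),[q.round().astype(int)],True,(255,255,0),1);cv2.imwrite('pics/w5.png',im[:,:,::-1])
```

```text
{'t': np.float64(18.6), 'tcp_pos': array([ 431.442, -330.771,   96.23 ]), 'orientation': array([-0.   ,  0.747,  0.665,  0.   ]), 'opening': np.float64(59.137), 'gripper_force': np.float64(22.172)}
```

View pics/w5.png

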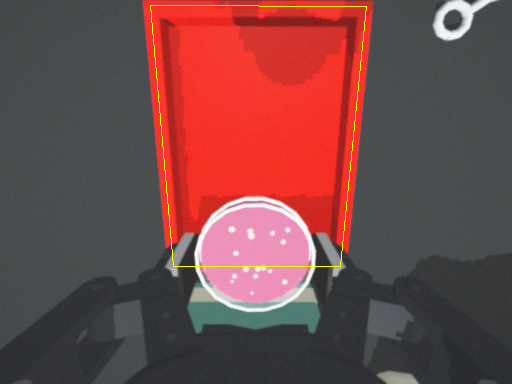

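The red tray outline matches and the dish sits flat between its side walls. I'll lower it.

Request:
step_arm --travel '[[0, 0, -0.06], [0, 0, -0.12], [0, 0, -0.155], [0, 0, -0.175], [0, 0, -0.183], [0, 0, -0.188], [0, 0, -0.191], [0, 0, -0.192], [0, 0, -0.192]]' --delta_rot '[[0, 0, 0], [0, 0, 0], [0, 0, 0], [0, 0, 0], [0, 0, 0], [0, 0, 0], [0, 0, 0], [0, 0, 0], [0, 0, 0]]'

```text
t: 19.55
tcp_pos: [432.5, -332.1, 1.4]
orientation: [0.001, 0.747, 0.664, 0.0]
wrist_force: [-0.6, 1.3, 4.8]
opening: 59.0
gripper_force: 22.6
```

Request:
step_arm --travel '[[0, 0, 0], [0, 0, 0], [0, 0, 0], [0, 0, 0], [0, 0, 0.02], [0, 0, 0.08], [0, 0, 0.16], [0.02, 0.06, 0.24], [0.04, 0.15, 0.3], [0.07, 0.25, 0.31], [0.1, 0.35, 0.31], [0.13, 0.45, 0.31]]' --delta_rot '[[0, 0, 0], [0, 0, 0], [0, 0, 0], [0, 0, 0], [0, 0, 0], [0, 0, 0], [0, 0, 0], [0, 0, 0], [0, 0, 0], [0, 0, 0], [0, 0, 0], [0, 0, 0]]' --jaw 0.68

```text
t: 20.75
tcp_pos: [494.1, -116.9, 156.9]
orientation: [0.001, 0.748, 0.664, 0.001]
wrist_force: [1.0, 0.2, -0.5]
opening: 72.0
gripper_force: 0.0
```

Request:
step_arm --travel '[[0.03, 0.1, 0], [0.05, 0.2, 0], [0.08, 0.3, 0], [0.11, 0.4, 0], [0.14, 0.5, 0], [0.17, 0.6, 0], [0.2, 0.7, 0], [0.22, 0.8, 0], [0.234, 0.884, 0], [0.234, 0.884, 0], [0.234, 0.884, 0], [0.234, 0.884, 0]]' --delta_rot '[[0, 0, 0], [0, 0, 0], [0, 0, 0], [0, 0, 0], [0, 0, 0], [0, 0, 0], [0, 0, 0], [0, 0, 0], [0, 0, 0], [0, 0, 0], [0, 0, 0], [0, 0, 0]]' --jaw 0.8

```text
t: 21.95
tcp_pos: [610.0, 322.5, 155.4]
orientation: [0.0, 0.748, 0.664, -0.001]
wrist_force: [-0.1, -1.2, 0.0]
opening: 76.7
gripper_force: 0.0
```

Run:
```python
from h import *
o=manip.get_obs(); print({k:np.round(o[k],3) for k in ['t','joints','tcp_pos','orientation','opening']})
d=cap('wrist','w6')
for r in manip.recognise('straw_dish','wrist')[:2]:
        b=r['rect'];print(r['score'],np.round(b),ray(d,(b[0]+b[2])/2,(b[1]+b[3])/2,12).round(1))
print(proj(d,[[614,335,12]]).round(1))
h=cv2.cvtColor(d['frame'],cv2.COLOR_RGB2HSV);m=((h[...,1]>60)&(h[...,2]>90)&(h[...,0]>12)&(h[...,0]<35)).astype(np.uint8)
n,l,s,c=cv2.connectedComponentsWithStats(m)
for i in range(1,n):
    if s[i,4]>300: print(s[i],c[i].round(1),ray(d,*c[i],12).round(1))
```

```text
{'t': np.float64(21.95), 'joints': array([ 4.870e-01,  5.190e-01,  8.400e-02,  1.136e+00, -1.000e-03,
        2.175e+00]), 'tcp_pos': array([609.956, 322.508, 155.383]), 'orientation': array([ 0.   ,  0.748,  0.664, -0.001]), 'opening': np.float64(76.685)}
0.61 [231. 139. 288. 200.] [616.6 336.   12. ]
[[257.1 170.6]]
[ 232  143   53   53 2103] [257.8 168.9] [614.9 336.6  12. ]
```

Request:
step_arm --travel '[[0, 0, 0], [0, 0, 0]]' --delta_rot '[[0, 0, 0], [0, 0, 0]]'

```text
t: 22.25
tcp_pos: [610.5, 322.3, 155.7]
orientation: [0.0, 0.748, 0.664, 0.0]
wrist_force: [0.8, -0.2, 0.4]
opening: 76.7
gripper_force: 0.0
```

Request:
step_arm --travel '[[0.008, 0.026, -0.08], [0.008, 0.026, -0.16], [0.008, 0.026, -0.23], [0.008, 0.026, -0.28], [0.008, 0.026, -0.305], [0.008, 0.026, -0.318], [0.008, 0.026, -0.318], [0.008, 0.026, -0.318]]' --delta_rot '[[0, 0, 0], [0, 0, 0], [0, 0, 0], [0, 0, 0], [0, 0, 0], [0, 0, 0], [0, 0, 0], [0, 0, 0]]'

```text
t: 23.05
tcp_pos: [615.4, 337.0, -2.1]
orientation: [0.0, 0.747, 0.664, 0.001]
wrist_force: [-1.3, 0.7, 0.7]
opening: 76.8
gripper_force: 0.0
```

Request:
step_arm --travel '[[0, 0, 0], [0, 0, 0], [0, 0, 0], [0, 0, 0], [0, 0, 0], [0, 0, 0]]' --delta_rot '[[0, 0, 0], [0, 0, 0], [0, 0, 0], [0, 0, 0], [0, 0, 0], [0, 0, 0]]' --jaw 0.1 --newtons 20

```text
t: 23.65
tcp_pos: [615.5, 337.2, -1.9]
orientation: [0.0, 0.747, 0.664, 0.001]
wrist_force: [-0.4, -1.2, 6.1]
opening: 59.0
gripper_force: 21.1
```

Request:
step_arm --travel '[[0, 0, 0.04], [0, 0, 0.12], [0, -0.02, 0.2], [-0.02, -0.09, 0.22], [-0.05, -0.18, 0.22], [-0.08, -0.27, 0.22], [-0.1, -0.36, 0.22], [-0.13, -0.45, 0.22], [-0.16, -0.54, 0.22], [-0.18, -0.63, 0.22], [-0.21, -0.72, 0.22], [-0.24, -0.8, 0.22]]' --delta_rot '[[0, 0, 0], [0, 0, 0], [0, 0, 0], [0, 0, 0], [0, 0, 0], [0, 0, 0], [0, 0, 0], [0, 0, 0], [0, 0, 0], [0, 0, 0], [0, 0, 0], [0, 0, 0]]'

```text
t: 24.85
tcp_pos: [493.8, -65.3, 106.9]
orientation: [0.001, 0.747, 0.664, 0.0]
wrist_force: [0.9, -0.1, -0.3]
opening: 59.2
gripper_force: 22.0
```

Request:
step_arm --travel '[[-0.02, -0.09, 0], [-0.05, -0.18, 0], [-0.08, -0.27, 0], [-0.1, -0.34, 0], [-0.104, -0.366, 0], [-0.104, -0.366, 0], [-0.104, -0.366, 0], [-0.104, -0.366, 0]]' --delta_rot '[[0, 0, 0], [0, 0, 0], [0, 0, 0], [0, 0, 0], [0, 0, 0], [0, 0, 0], [0, 0, 0], [0, 0, 0]]'

```text
t: 25.65
tcp_pos: [442.7, -245.1, 106.3]
orientation: [-0.0, 0.747, 0.665, 0.0]
wrist_force: [0.3, -0.5, 0.1]
opening: 58.8
gripper_force: 22.0
```

Request:
step_arm --travel '[[0, 0, -0.07], [0, 0, -0.14], [0, 0, -0.18], [0, 0, -0.195], [0, 0, -0.203], [0, 0, -0.208], [0, 0, -0.21], [0, 0, -0.212], [0, 0, -0.212]]' --delta_rot '[[0, 0, 0], [0, 0, 0], [0, 0, 0], [0, 0, 0], [0, 0, 0], [0, 0, 0], [0, 0, 0], [0, 0, 0], [0, 0, 0]]'

```text
t: 26.55
tcp_pos: [443.3, -246.6, 2.1]
orientation: [0.001, 0.747, 0.664, 0.001]
wrist_force: [-2.3, 3.1, 9.7]
opening: 59.2
gripper_force: 22.8
```

Request:
step_arm --travel '[[0, 0, 0], [0, 0, 0], [0, 0, 0], [0, 0, 0], [0, 0, 0.02], [0, 0, 0.08], [0, 0, 0.16], [0.02, 0, 0.25], [0.1, 0.03, 0.32], [0.19, 0.06, 0.36], [0.28, 0.08, 0.36], [0.28, 0.08, 0.36]]' --delta_rot '[[0, 0, 0], [0, 0, 0], [0, 0, 0], [0, 0, 0], [0, 0, 0], [0, 0, 0], [0, 0, 0], [0, 0, 0], [0, 0, -0.25], [0, 0, -0.5], [0, 0, -0.75], [0, 0, -1]]' --jaw 0.68

```text
t: 27.75
tcp_pos: [588.2, -205.1, 181.8]
orientation: [0.001, 0.894, 0.447, 0.002]
wrist_force: [0.8, -0.3, -0.8]
opening: 71.7
gripper_force: 0.0
```

Request:
step_arm --travel '[[0.04, 0.01, 0], [0.08, 0.02, 0], [0.08, 0.02, 0], [0.08, 0.02, 0], [0.08, 0.02, 0]]' --delta_rot '[[0, 0, -0.25], [0, 0, -0.5], [0, 0, -0.75], [0, 0, -1], [0, 0, -1]]' --jaw 0

```text
t: 28.25
tcp_pos: [622.3, -196.2, 180.6]
orientation: [-0.0, 0.979, 0.202, -0.0]
wrist_force: [-0.3, -0.3, -0.3]
opening: 43.0
gripper_force: 0.0
```

Request:
step_arm --travel '[[0, 0, 0], [0, 0, 0], [0, 0, 0], [0, 0, 0], [0, 0, 0]]' --delta_rot '[[0, 0, -0.25], [0, 0, -0.5], [0, 0, -0.59], [0, 0, -0.59], [0, 0, -0.59]]'

```text
t: 28.75
tcp_pos: [622.2, -196.5, 180.6]
orientation: [0.0, 0.999, 0.05, 0.0]
wrist_force: [0.8, -0.2, -0.6]
opening: 42.7
gripper_force: 0.0
```

Run:
```python
from h import *
o=manip.get_obs(); print({k:np.round(o[k],3) for k in ['t','joints','tcp_pos','orientation','opening']})
d=cap('wrist','w7')
for r in manip.recognise('scissors','wrist')[:2]:
        b=r['rect'];print(r['score'],np.round(b))
a=np.radians(5.6);u=np.array([np.cos(a),np.sin(a),0]);c=np.array([633,-194.7,5.])
for k in (-57,-19,-9,19,57):
    p=proj(d,c+u*k)[0].round().astype(int);print(k,p);cv2.circle(d['frame'],p,3,(255,0,0),1)
s=cap('scene','s7')
cv2.imwrite('pics/m7.png',np.hstack([d['frame'],cv2.resize(s['frame'][120:210,110:220],(288,236)) if 0 else np.vstack([cv2.resize(s['frame'][120:210,110:220],(288,236)),np.zeros((148,288,3),np.uint8)])])[:,:,::-1])
```

```text
{'t': np.float64(28.75), 'joints': array([-0.306,  0.434,  0.01 ,  1.147,  0.   ,  2.736]), 'tcp_pos': array([ 622.225, -196.489,  180.605]), 'orientation': array([0.   , 0.999, 0.05 , 0.   ]), 'opening': np.float64(42.713)}
0.66 [232. 113. 277. 212.]
-57 [254 214]
-19 [254 183]
-9 [254 174]
19 [254 150]
57 [254 115]
```

View pics/m7.png

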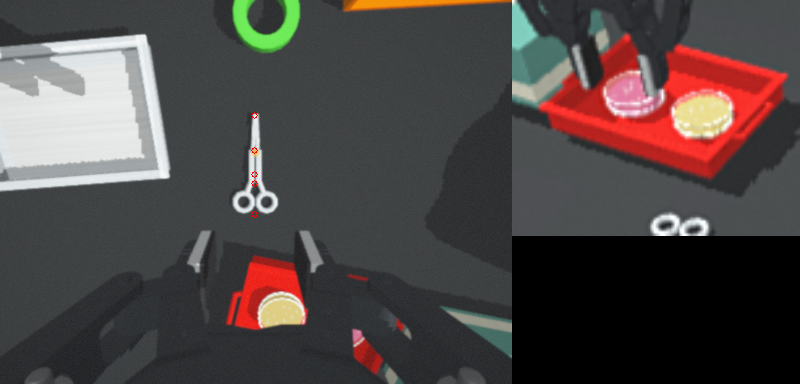

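The scissors lie exactly under the projected axis, from (254,115) to (254,214), and both dishes sit flat in the red tray. I'll grip the scissors at the balance point.

Request:
step_arm --travel '[[0.002, 0, -0.09], [0.002, 0, -0.18], [0.002, 0, -0.26], [0.002, 0, -0.32], [0.002, 0, -0.345], [0.002, 0, -0.355], [0.002, 0, -0.36], [0.002, 0, -0.36]]' --delta_rot '[[0, 0, 0], [0, 0, 0], [0, 0, 0], [0, 0, 0], [0, 0, 0], [0, 0, 0], [0, 0, 0], [0, 0, 0]]' --jaw -0.2

```text
t: 29.7
tcp_pos: [624.6, -196.8, 1.8]
orientation: [0.0, 0.999, 0.049, 0.001]
wrist_force: [-0.2, -0.5, -0.4]
opening: 34.1
gripper_force: 0.0
```

Request:
step_arm --travel '[[0, 0, 0], [0, 0, 0], [0, 0, 0], [0, 0, 0], [0, 0, 0], [0, 0, 0]]' --delta_rot '[[0, 0, 0], [0, 0, 0], [0, 0, 0], [0, 0, 0], [0, 0, 0], [0, 0, 0]]' --jaw -0.9 --newtons 30

```text
t: 30.3
tcp_pos: [624.6, -196.8, 2.0]
orientation: [0.0, 0.999, 0.049, 0.001]
wrist_force: [-0.7, 0.1, 7.0]
opening: 12.8
gripper_force: 30.2
```

Request:
step_arm --travel '[[0, 0, 0.03], [0, 0, 0.1], [0, 0, 0.18], [0, 0.02, 0.22], [0.02, 0.09, 0.22], [0.04, 0.18, 0.22], [0.04, 0.18, 0.22]]' --delta_rot '[[0, 0, 0], [0, 0, 0], [0, 0, 0], [0, 0, 0.25], [0, 0, 0.5], [0, 0, 0.75], [0, 0, 1]]'

```text
t: 31.0
tcp_pos: [644.6, -101.6, 111.9]
orientation: [-0.001, 0.951, 0.31, 0.001]
wrist_force: [0.4, 0.2, -0.9]
opening: 12.8
gripper_force: 29.5
```

Request:
step_arm --travel '[[0.02, 0.06, 0], [0.03, 0.12, 0], [0.04, 0.18, 0], [0.047, 0.21, 0], [0.047, 0.21, 0]]' --delta_rot '[[0, 0, 0.25], [0, 0, 0.5], [0, 0, 0.75], [0, 0, 1], [0, 0, 1]]'

```text
t: 31.5
tcp_pos: [667.3, 0.8, 111.2]
orientation: [0.0, 0.84, 0.543, 0.001]
wrist_force: [0.7, -0.8, 1.0]
opening: 12.8
gripper_force: 29.5
```

Request:
step_arm --travel '[[0, 0, 0], [0, 0, 0], [0, 0, 0], [0, 0, 0], [0, 0, 0]]' --delta_rot '[[0, 0, 0.25], [0, 0, 0.5], [0, 0, 0.75], [0, 0, 1], [0, 0, 1]]'

```text
t: 32.0
tcp_pos: [666.7, -2.5, 110.9]
orientation: [0.0, 0.673, 0.74, -0.0]
wrist_force: [0.1, 0.3, -0.5]
opening: 12.3
gripper_force: 29.5
```

Request:
step_arm --travel '[[0, 0, 0], [0, 0, 0], [0, 0, 0]]' --delta_rot '[[0, 0, 0.16], [0, 0, 0.16], [0, 0, 0.16]]'

```text
t: 32.3
tcp_pos: [666.8, -1.9, 110.5]
orientation: [0.0, 0.642, 0.767, -0.0]
wrist_force: [-0.4, -0.4, 0.2]
opening: 12.6
gripper_force: 29.5
```

Run:
```python
from h import *
o=manip.get_obs(); print({k:np.round(o[k],3) for k in ['t','tcp_pos','orientation','opening','gripper_force']})
d=cap('wrist','w8')
c=np.array([666,8,24.]);a=np.radians(10.4);X=np.array([np.cos(a),np.sin(a),0]);Y=np.array([-np.sin(a),np.cos(a),0])
q=proj(d,[c+sx*65*X+sy*95*Y for sx,sy in [(1,1),(1,-1),(-1,-1),(-1,1)]])
im=cv2.polylines(d['frame'].copy(),[q.round().astype(int)],True,(255,255,0),1);cv2.imwrite('pics/w8.png',im[:,:,::-1])
```

```text
{'t': np.float64(32.3), 'tcp_pos': array([666.777,  -1.915, 110.54 ]), 'orientation': array([ 0.   ,  0.642,  0.767, -0.   ]), 'opening': np.float64(12.553), 'gripper_force': np.float64(29.522)}
```

View pics/w8.png

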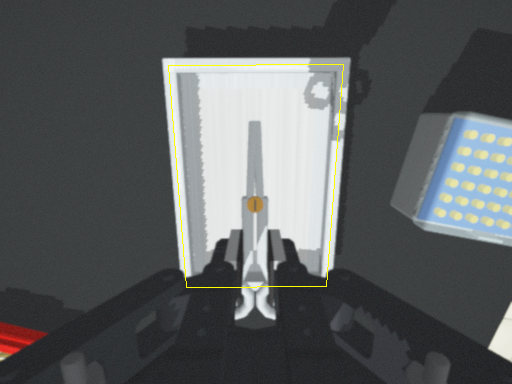

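The scissors are level, centred, and aligned with the steel tray. I'll lower them.

Request:
step_arm --travel '[[0, 0, -0.07], [0, 0, -0.14], [0, 0, -0.18], [0, 0, -0.197], [0, 0, -0.205], [0, 0, -0.21], [0, 0, -0.212], [0, 0, -0.213], [0, 0, -0.213]]' --delta_rot '[[0, 0, 0], [0, 0, 0], [0, 0, 0], [0, 0, 0], [0, 0, 0], [0, 0, 0], [0, 0, 0], [0, 0, 0], [0, 0, 0]]'

```text
t: 33.25
tcp_pos: [667.8, -1.4, 5.0]
orientation: [0.001, 0.64, 0.768, 0.001]
wrist_force: [-0.8, -0.6, 1.9]
opening: 12.4
gripper_force: 29.9
```

Request:
step_arm --travel '[[0, 0, -0.001], [0, 0, -0.002], [0, 0, -0.002]]' --delta_rot '[[0, 0, 0], [0, 0, 0], [0, 0, 0]]'

```text
t: 33.55
tcp_pos: [667.8, -1.4, 4.9]
orientation: [0.001, 0.64, 0.768, 0.001]
wrist_force: [-2.9, 0.5, 10.9]
opening: 12.6
gripper_force: 30.7
```

Request:
step_arm --travel '[[0, 0, 0], [0, 0, 0], [0, 0, 0], [0, 0, 0], [0, 0, 0.03], [0, 0, 0.1], [0, 0, 0.2], [-0.05, 0, 0.3], [-0.15, 0, 0.36], [-0.24, 0, 0.4], [-0.24, 0, 0.4]]' --delta_rot '[[0, 0, 0], [0, 0, 0], [0, 0, 0], [0, 0, 0], [0, 0, 0], [0, 0, 0], [0, 0, 0], [0, 0, 0], [0, 0, 0], [0, 0, 0], [0, 0, 0]]' --jaw -0.3

```text
t: 34.65
tcp_pos: [544.3, -1.4, 206.7]
orientation: [0.001, 0.64, 0.768, 0.001]
wrist_force: [0.0, 0.4, -0.6]
opening: 29.7
gripper_force: 0.0
```

Run:
```python
from h import *
s=cap('scene','s9'); t=cap('top','t9')
cv2.imwrite('pics/m9.png',np.vstack([cv2.resize(s['frame'][120:290,110:440],(594,306)),cv2.resize(t['frame'][95:285,80:440],(558,294))[:, :] if 0 else cv2.resize(t['frame'][95:285,80:440],(594,294))])[:,:,::-1])
print(manip.get_obs()['t'])
```

```text
34.75
```

View pics/m9.png

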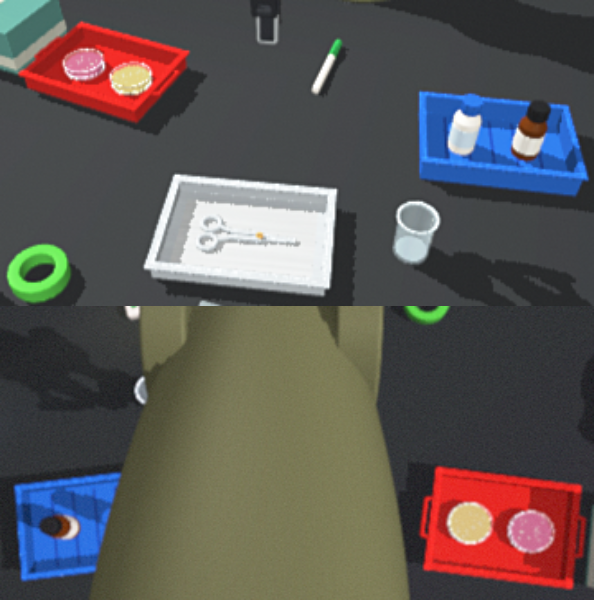

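The final view (a crop) shows both bottles upright in the blue tray at (465,130) and (530,135). Both dishes are flat in the red tray, the scissors lie flat in the steel tray, the beaker is standing and the gripper is clear.

```bash
python3 -c "from cell import manip; print(manip.sign_off())"
```

```text
the job is handed in; nothing more can be done
None
```

The job is handed in at about 35 s: both bottles stand in the blue tray, both dishes lie lid up in the red tray, the scissors lie flat in the steel tray, and the beaker was left standing where it was.

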